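# Lock a bayonet cap onto the bench port

### The arm

A 7-joint arm with a two-finger parallel gripper is mounted at the origin on the work surface; the furniture and walls round the work are solid. World frame = base frame: x ahead of the robot, y to its left, z up, the work surface at z = 0. Lengths are in m, angles in rad, forces in N, time in s.
With the tool pointing down it reaches from about 0.425 to 0.925 m from the base axis. Payload 6.8 kg.
Tool frame: the origin (TCP) lies midway between the tips of the shut fingers; the grasp point (between the pads) lies 19 mm behind it; z points along the fingers, y is the line along which they close (so a half turn about z gives the same grasp; the last joint's range is limited). The gripper opens to 85 mm and grips with 20 to 120 N. Pads are 22 mm wide; open, the fingers measure 114 mm over their backs; the gripper's body (76 mm by 85 mm) begins 54 mm behind the grasp point. The pads swing forward as they close: fully open they stand 13 mm farther back than shut.
Start: joints at [-1.372, 0.477, 0.022, 1.555, -0.011, 1.109, -0.083], TCP at [0.204, 0.643, 0.231] pointing down, gripper open.
Joint ranges: [-2.96, 2.96], [-0.34, 2.1], [-1.41, 1.46], [0.24, 2.44], [-1.37, 4.51], [0.17, 1.92], [-2.96, 2.96]. Speed limits (rad/s): [2.39, 2.39, 3.14, 3.14, 3.14, 3.14, 3.14].

### API

Orientations are given as a unit quaternion [w, x, y, z].
In Python, from station import * gives the robot as it stands.
- The arm moves only by the shell command python3 -m creep 'ROWS' [FORCE]. ROWS is JSON, a list of rows, each a list of 7 numbers: the gripper command: -1 is shut, 1 is fully open, values between are in proportion, then the shift along the world's x, y, z in mm, then the turn, a rotation vector about the world's x, y, z in rad. A call has 1 to 5 rows; each row shifts and turns the commanded pose from where the row before left it; what a row does not reach is not made up. A row lasts 1/8 s, in which the tool goes at most 62.5 mm and 10.7 degrees, less where a joint would pass 70% of its speed; a pose out of reach is approached as far as the arm can. A call is refused whole if a number of a shift passes 62.5 or a number of a turn 0.188, either way. A call with a gripper value outside its range is refused whole. The fingers move at their own pace and stop on an object; FORCE is the grip in N (left out, the last holds). Time passes only in rows, so rows that do not move let the fingers close. It gives the time, the measured TCP pose, the force, the opening and the grip force at its end, in the units of the state.
- get_obs(): the state, without advancing time (a new reading comes with each control period).
- read_camera(name): name is "side" or "top" or "wrist"; returns (picture, depth): 384x512x3 uint8, red, green, blue; 384x512 float32, m along the optical axis (not along the pixel's ray), 0 where there is no reading.
- camera_params(name): a dict with "intrinsics" (3x3 intrinsics, pixels), "cam_to_world" (4x4, takes a point from camera to world coordinates); the wrist camera has in their place "mount" (4x4, takes a point from camera to tool coordinates, whose origin is the TCP and whose axes are the flange's). Camera axes: x right, y up, looking along -z (the intrinsics and any distortion apply to the point x, -y, -z); pixel columns grow to the right and rows downward; lengths in m; the calibration is good to about 2 mm. A picture is of the moment at which its call begins: read the wrist's pose just before it. camera_params takes no time and is no camera call.
- hand_in(): hands the job in; it is judged then, once.
The state is a dict: "t": time; "q": joint angles; "joint_vel": joint speeds; "joint_torque": joint torques, N m; "eef_pos": TCP position; "tool_rot": TCP orientation; "contact_force": force on the tool from outside, world axes, zero at the start; "torque": the same for the moment, N m; "gripper_width": opening from 0.0 (shut) to 1.0 (fully open); "grasp_force": force on a finger pad.
Only numpy, scipy, OpenCV 4.12 (cv2) and the standard library are available. Lean on these libraries where they do the work, as an engineer would, in place of code of your own. Each camera call takes 0.05 s, during which the arm holds its last target. There are 200 camera calls.

### The job

Close the bench port with its loose bayonet cap: set the cap in the collar, feel gently for the angle where its two lugs drop into the entry slots, press it down against the spring, turn it clockwise (seen from above) about a quarter turn to the stop, and let it spring up so that it stays locked. Do not force it, and leave the things around where they are.

Things in the scene. Friction and masses are not known exactly. Their poses are not given: they have to be found in the camera images.
- port: The fixed port: grey square flange 112x112x10 mm on the bench, on it a round body and a steel collar, 72 mm outside diameter, top 56 mm above the bench. Origin: on the bench, on the vertical bore axis; z up, x, y along the flange's sides. Forcing the cap (over 60 N in all at its contacts, as from a twist of 0.6 N m against the stop) harms it.
- port_mouth (a point): Middle of the bore's mouth in the collar's top face. Bore 40.5 mm wide. Two opposite entry slots 12 mm wide cut its 9 mm thick lip. The collar is clamped at an angle of its own: the line of the slots lies up to 0.35 rad either way of the flange's x axis; this is not measured (feel for it, or look from above). A lug drops in if within about 0.08 rad of its slot.
- port_spring (a point): Middle of the black spring plate's upper face in the bore, 43.5 mm above the bench when free. It pushes the cap up: 2.5 N at first touch, 0.6 N more per mm. Height of the cap's origin above the port's: 49 mm with the lugs on the lip beside the slots; 43.5 mm standing by itself, lugs in the slots; 32 mm pressed right down (disc on collar, hard stop).
- port_lock (a point): Where the cap's origin stands when locked: bore axis, 38 mm above the port's origin. With the cap pressed below 35 mm the lugs are under the lip and it turns from the slots, only clockwise seen from above, by 1.31 rad (75 degrees) to a hard stop. There (or up to 0.12 rad short), no longer pressed, it springs up into pockets: locked. Pockets not visible.
- cap: Loose aluminium bayonet cap, 60 mm tall, 0.1 to 0.21 kg, upright on the bench. Origin: centre of its underside; z up. A plug 38 mm wide, 24 mm tall (foot tapered to 33 mm over 3 mm); a disc 66 mm wide from 24 to 30 mm with a 1.3 mm raised face on it; a grip rib 50 mm long along x, 14 mm thick along y, up to 60 mm. A half turn makes no difference.
- cap_rib (a point): Middle of the grip rib, on the cap's axis, 46 mm above the cap's origin; axes as the cap's. Fingers close along y.
- cap_lugs (a point): Between the two lugs, on the cap's axis, 9.5 mm above the cap's origin. The lugs stick out of the plug along plus and minus x, below the ends of the rib: they reach 25 mm from the axis, are 8 mm wide and lie 7 to 12 mm above the origin.
- gas_cup: Bystander: ceramic gas cup standing on the bench, 23 mm diameter, 45 mm tall; origin at the centre of its underside.
- gel_tin: Bystander: round tin of nozzle dip, 72 mm diameter, 60 mm tall; origin at the centre of its underside.
- magnet_block: Bystander: blue magnet block 35x51x30 mm; origin at the centre of its underside.
There are look-alikes about, which are no part of the job. Leave any turquoise or yellow look-alike of the cap alone.

How it is judged:
On the way:
1. the cap is pressed down in the port with its lugs below the collar's lip (z of cap in the frame of port below 0.0352 m and horizontal distance between cap and port below 0.004 m), for 0.1 s.
At the end, for the whole second after the job is handed in: The cap stands locked in the port, upright (within 0.08 rad), within 4 mm of the bore axis and at rest, sprung up into the pockets: its origin 36.5 to 39.5 mm above the port's origin, which only the pockets hold against the spring (z of cap in the frame of port between 0.0365 and 0.0395 m and horizontal distance between cap and port below 0.004 m and angle between cap's own z axis and vertical below 0.08 rad and linear speed of cap below 0.01 m/s); the robot touches nothing.
It fails at once if the cap is forced: more than 60 N between the cap and the port (contact force between cap and port above 60 N).
It fails at once if the ceramic gas cup is pushed more than 20 mm (distance of gas_cup from where it was at the start of the episode above 0.02 m).
It fails at once if the tin is pushed more than 20 mm (distance of gel_tin from where it was at the start of the episode above 0.02 m).
It fails at once if the magnet block is pushed more than 20 mm (distance of magnet_block from where it was at the start of the episode above 0.02 m).
It also fails if it takes over 54 s, if anything falls off the work surface, if the arm or the gripper's body presses on something with over 40 N, if the wrist force passes 120 N, or if a joint passes its speed limit or range.

## Working session

There is one attempt and no reset: what is moved stays moved. The work goes in short steps, Python scripts to look and compute and a shell command to move; the robot and the scene stay as the last step left them, time stands still between calls to the robot, and variables do not carry over. Pictures are saved under pics/ and viewed, at most 10 in all, crops included, and the job is handed in when it is done.

```bash
mkdir -p pics
cat > h.py <<'E'
from station import *
import numpy as np, cv2
from scipy.spatial.transform import Rotation as R
def snap(n,f):
    o=get_obs(); p,d=read_camera(n); cv2.imwrite(f'pics/{f}.png',p[:,:,::-1]); np.savez(f'pics/{f}.npz',p=p,d=d,e=o['eef_pos'],r=o['tool_rot']); return o,p,d
def cloud(n,f):
    z=np.load(f'pics/{f}.npz'); d=z['d']; c=camera_params(n); K=np.array(c['intrinsics'])
    v,u=np.mgrid[:d.shape[0],:d.shape[1]]
    P=np.stack([(u-K[0,2])/K[0,0]*d,-(v-K[1,2])/K[1,1]*d,-d],-1)
    if n=='wrist':
        M=np.array(c['mount']); T=np.eye(4); q=z['r']; T[:3,:3]=R.from_quat([q[1],q[2],q[3],q[0]]).as_matrix(); T[:3,3]=z['e']; M=T@M
    else: M=np.array(c['cam_to_world'])
    W=P@M[:3,:3].T+M[:3,3]; W[d==0]=np.nan
    return z['p'],W
E
python3 - <<'E'
from h import *
o,_,_=snap('top','top0'); snap('side','side0')
print(o); print(camera_params('top')); print(camera_params('wrist'))
im=np.hstack([cv2.imread('pics/top0.png')]); cv2.imwrite('pics/top0b.png',cv2.resize(im,(800,600)))
E
```

```text
{'t': 0.0, 'q': array([-1.37210343,  0.4778111 ,  0.02232744,  1.55644855, -0.0114777 ,
        1.10931834, -0.08312073]), 'joint_vel': array([ 1.12104300e-03,  1.71840639e-05,  9.82927221e-04,  1.44922631e-03,
       -3.85387557e-04,  1.68325874e-03, -1.35127970e-03]), 'joint_torque': array([-6.05733239e-04, -5.96450937e+01,  1.60791378e+00, -2.81195766e+01,
        1.25394834e-02,  9.42793937e-03, -3.56890155e-05]), 'eef_pos': array([0.20368501, 0.64290803, 0.23031935]), 'tool_rot': array([-6.58061371e-05,  1.52784751e-01,  9.88259054e-01, -9.26276452e-04]), 'contact_force': array([-0.0155612 , -1.16055232,  0.70714137]), 'torque': array([ 0.03648268, -0.00998258,  0.04481317]), 'grasp_force': 0.0, 'gripper_width': 0.9957238780089239}
{'intrinsics': array([[428.98633514,   0.        , 251.00105389],
       [  0.        , 428.98633514, 187.44116861],
       [  0.        ,   0.        ,   1.        ]]), 'cam_to_world': array([[ 0.02835328,  0.99410436, -0.1046547 ,  0.45097053],
       [-0.99935717,  0.03048857,  0.01885978,  0.04133268],
       [ 0.02193936,  0.10405269,  0.99432978,  1.13874967],
       [ 0.        ,  0.        ,  0.        ,  1.        ]])}
{'intrinsics': array([[308.06847918,   0.        , 258.02720361],
       [  0.        , 308.06847918, 197.15862933],
       [  0.        ,   0.        ,   1.        ]]), 'mount': array([[ 9.98395396e-05,  9.52288044e-01,  3.05200707e-01,
         7.88305159e-02],
       [ 9.99999995e-01, -8.55221217e-05, -6.02811353e-05,
        -7.56702025e-04],
       [-3.13035924e-05,  3.05200711e-01, -9.52288047e-01,
        -1.41485522e-01],
       [ 0.00000000e+00,  0.00000000e+00,  0.00000000e+00,
         1.00000000e+00]])}
```

View pics/top0b.png

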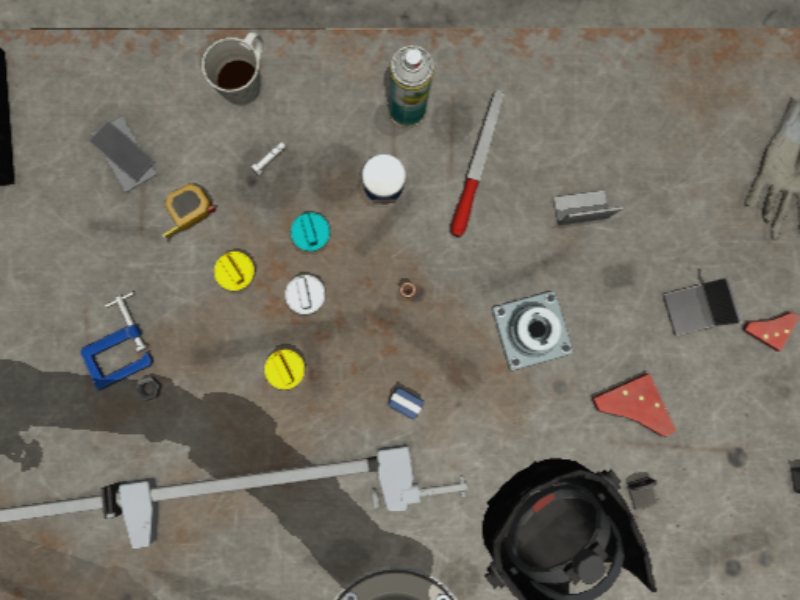

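View pics/side0.png

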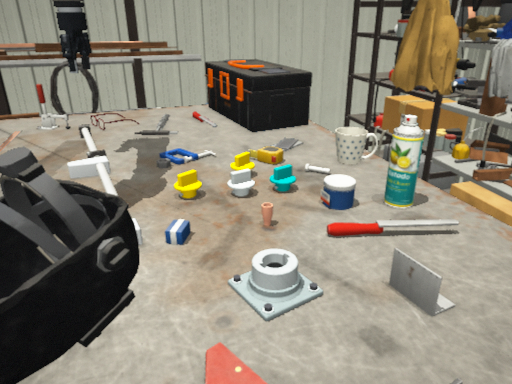

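The top view (at 800x600) shows the aluminium cap at (305,294), the port at (535,328), and the gas cup at (408,290). The yellow and turquoise look-alikes are around the cap: (310,231), (235,270) and (285,369).

Run:
```python
from h import *
p,W=cloud('top','top0'); 
def reg(u,v,r,zlo,zhi):
    u,v,r=[x*0.64 for x in (u,v,r)]
    vv,uu=np.mgrid[:384,:512]; m=((uu-u)**2+(vv-v)**2<r*r)&(W[...,2]>zlo)&(W[...,2]<zhi); return W[m]
def rect(n,Q):
    (c,s,a)=cv2.minAreaRect((Q[:,:2]*1000).astype(np.float32)); print(n,len(Q),np.round(c,1),np.round(s,1),round(a,1),'zmed',np.round(np.median(Q[:,2])*1000,1))
rect('cap rib',reg(305,294,28,.05,.07)); rect('cap disc',reg(305,294,28,.02,.07))
rect('y1 rib',reg(285,369,28,.05,.07));rect('t rib',reg(310,231,28,.05,.07));rect('y2 rib',reg(235,270,28,.05,.07))
rect('collar',reg(535,328,42,.052,.064)); rect('flange',reg(535,328,60,.005,.02))
rect('flange?',reg(535,328,60,.005,.07))
rect('cup',reg(408,290,15,.03,.06)); rect('magnet',reg(406,403,25,.02,.05));rect('tin',reg(384,178,30,.05,.08))
m=reg(350,330,200,-.02,.02);print(np.median(m[:,2]))
```

```text
cap rib 112 [561.4 164.6] [49.8 14. ] 14.2 zmed 59.2
cap disc 499 [561.6 164.6] [64. 64.] 73.4 zmed 31.9
y1 rib 119 [437.1 193. ] [49.3 14.1] 29.0 zmed 59.8
t rib 107 [667.2 160.2] [51.1 13.9] 18.9 zmed 59.6
y2 rib 113 [597.2 283.4] [49.  13.9] 35.6 zmed 59.4
collar 413 [ 514.6 -219.5] [71.3 69.3] 45.2 zmed 56.3
flange 1006 [ 523.5 -228.2] [187.6 188.7] 61.4 zmed 10.8
flange? 1814 [ 523.5 -228.2] [187.6 188.7] 61.4 zmed 15.2
cup 32 [572.4  -4.9] [22.3 20.8] 2.0 zmed 45.1
magnet 269 [387.8  -8. ] [50.2 34.5] 63.3 zmed 30.1
tin 608 [759.8  40.6] [69.9 69.8] 1.1 zmed 58.5
0.00022773635201389641
```

```bash
python3 -m creep '[[1,36,-48,0,0,0,0.111],[1,36,-48,0,0,0,0.111],[1,36,-48,0,0,0,0.111],[1,36,-48,0,0,0,0.111],[1,36,-48,0,0,0,0.111]]' 30; python3 -m creep '[[1,36,-48,-14,0,0,0],[1,36,-48,-14,0,0,0],[1,36,-48,-14,0,0,0],[1,36,-48,-14,0,0,0],[1,36,-46,-14,0,0,0]]'; python3 -m creep '[[1,0,0,0,0,0,0],[1,0,0,0,0,0,0]]'
cat >> h.py <<'E'
def rect(n,Q):
    (c,s,a)=cv2.minAreaRect((Q[:,:2]*1000).astype(np.float32)); print(n,len(Q),np.round(c,1),np.round(s,1),round(a,1),'zmed',np.round(np.median(Q[:,2])*1000,1))
def yaw(o):
    q=o['tool_rot']; m=R.from_quat([q[1],q[2],q[3],q[0]]).as_matrix(); return np.degrees(np.arctan2(m[1,1],m[0,1])), m[:,2]
E
python3 - <<'E'
from h import *
o,_,_=snap('wrist','w1'); print(o['t'],o['q'],o['eef_pos'],yaw(o),o['contact_force'])
p,W=cloud('wrist','w1')
m=(np.hypot(W[...,0]-.5614,W[...,1]-.1646)<.045)
rect('rib',W[m&(W[...,2]>.05)&(W[...,2]<.07)]); rect('disc',W[m&(W[...,2]>.026)&(W[...,2]<.07)])
E
```

```text
t: 0.72
eef_pos: [0.3847, 0.4016, 0.2311]
tool_rot: [-0.0, -0.126, 0.992, -0.0]
contact_force: [0.9, 0.8, -0.2]
gripper_width: 1.0
grasp_force: 0.0
t: 1.35
eef_pos: [0.5646, 0.1637, 0.1607]
tool_rot: [-0.0, -0.124, 0.992, -0.0]
contact_force: [0.3, 0.7, 0.4]
gripper_width: 0.997
grasp_force: 0.0
t: 1.6
eef_pos: [0.5633, 0.1659, 0.1609]
tool_rot: [-0.001, -0.124, 0.992, 0.0]
contact_force: [0.1, 0.4, 0.2]
gripper_width: 0.998
grasp_force: 0.0
1.6 [-0.48108337  0.4105521   0.11412702  1.84412818 -0.05927377  0.89117996
  1.47977399] [0.56332358 0.16588287 0.16090022] (np.float64(104.21042942985447), array([-1.18258737e-03,  2.06378785e-04, -9.99999279e-01])) [0.1172304  0.36784632 0.15544317]
rib 956 [561.  165.9] [49.2 13.5] 14.7 zmed 58.7
disc 3846 [561.  165.9] [63.7 65. ] 16.3 zmed 30.4
```

View pics/w1.png

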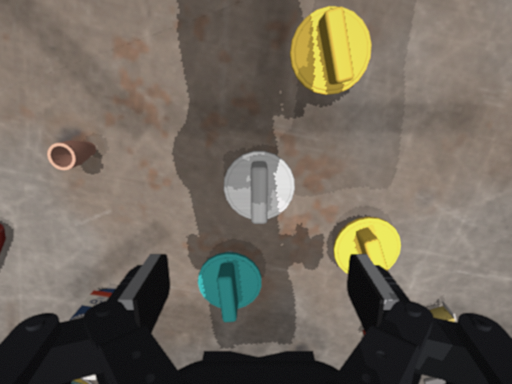

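The wrist view shows the aluminium cap at (260,187), its rib lined up with the gripper. The neighbours are clear of the fingers. I'm descending to grasp.

```bash
python3 -m creep '[[1,-2,-0.5,-30,0,0,0.008],[1,0,0,-30,0,0,0],[1,0,0,-30,0,0,0],[1,0,0,-25,0,0,0],[1,0,0,-11,0,0,0]]' 30; python3 -m creep '[[-0.4,0,0,0,0,0,0],[-1,0,0,0,0,0,0],[-1,0,0,0,0,0,0],[-1,0,0,0,0,0,0],[-1,0,0,0,0,0,0]]' 40;  python3 -m creep '[[-1,0,0,0,0,0,0],[-1,0,0,0,0,0,0],[-1,0,0,0,0,0,0]]' 40
```

```text
t: 2.28
eef_pos: [0.5603, 0.1668, 0.0343]
tool_rot: [-0.001, -0.129, 0.992, 0.0]
contact_force: [-0.1, -0.0, 0.6]
gripper_width: 1.006
grasp_force: 0.0
t: 2.9
eef_pos: [0.5623, 0.1652, 0.0359]
tool_rot: [0.0, -0.128, 0.992, 0.0]
contact_force: [-0.9, -0.6, 3.5]
gripper_width: 0.154
grasp_force: 45.9
t: 3.28
eef_pos: [0.5623, 0.1652, 0.0359]
tool_rot: [0.0, -0.128, 0.992, 0.0]
contact_force: [-0.5, 0.2, 6.5]
gripper_width: 0.149
grasp_force: 46.2
```

```bash
python3 -m creep '[[-1,0,0,10,0,0,0],[-1,0,0,25,0,0,0],[-1,0,0,30,0,0,0],[-1,0,0,30,0,0,0],[-1,3,-30,29,0,0,0]]' 40; python3 -m creep '[[-1,4,-50,0,0,0,0],[-1,4,-50,0,0,0,0],[-1,4,-50,0,0,0,0],[-1,4,-50,0,0,0,0],[-1,4,-50,0,0,0,0]]';  python3 -m creep '[[-1,3,-50,0,0,0,0],[-1,3,-35,0,0,0,0],[-1,0,0,0,0,0,0],[-1,0,0,0,0,0,0]]'
python3 - <<'E'
from h import *
o,_,_=snap('wrist','w2'); print(o['t'],o['q'],o['eef_pos'],yaw(o),o['contact_force'])
p,W=cloud('wrist','w2')
m=(np.hypot(W[...,0]-.5146,W[...,1]+.2195)<.05)
Q=W[m&(W[...,2]>.050)&(W[...,2]<.062)]; rect('collar',Q)
print(cv2.fitEllipse((cv2.convexHull((Q[:,:2]*1000).astype(np.float32)))))
i=cv2.imread('pics/w2.png'); cv2.imwrite('pics/w2c.png',cv2.resize(i[0:220,130:410],None,fx=2.8,fy=2.7,interpolation=cv2.INTER_CUBIC))
E
```

```text
t: 3.9
eef_pos: [0.5643, 0.1375, 0.1605]
tool_rot: [0.0, -0.13, 0.992, 0.001]
contact_force: [-0.4, -0.7, -0.8]
gripper_width: 0.155
grasp_force: 45.1
t: 4.53
eef_pos: [0.5844, -0.1166, 0.1595]
tool_rot: [-0.0, -0.128, 0.992, 0.0]
contact_force: [0.4, 0.5, -1.4]
gripper_width: 0.154
grasp_force: 45.2
t: 5.03
eef_pos: [0.5906, -0.1991, 0.1591]
tool_rot: [-0.0, -0.128, 0.992, 0.001]
contact_force: [0.2, 0.2, -1.1]
gripper_width: 0.153
grasp_force: 45.2
5.025 [ 0.07544871  0.47088566  0.20119906  1.76298048 -0.11513757  0.92004431
  2.15261587] [ 0.59059358 -0.19909185  0.15912986] (np.float64(104.69888812746717), array([-7.02399221e-04,  9.51213191e-04, -9.99999301e-01])) [ 0.16455114  0.1652857  -1.08614477]
collar 4774 [ 514.3 -218.8] [71.4 71.7] 59.6 zmed 54.9
((514.43359375, -218.70120239257812), (71.65471649169922, 71.79236602783203), 135.91259765625)
```

View pics/w2c.png

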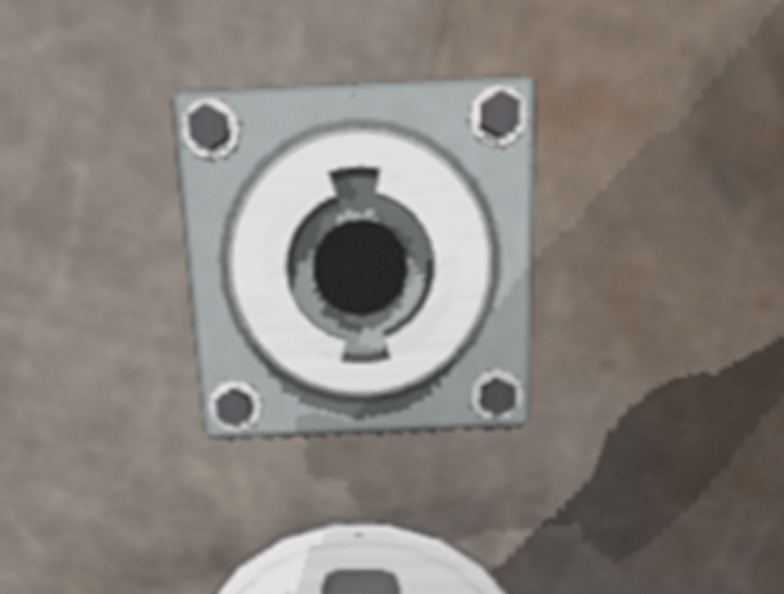

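The crop shows the collar centred near (360,262). The entry slots are at about (355,182) and (367,348), almost along the image's vertical.

Run:
```python
from h import *
p,W=cloud('wrist','w2')
A=W.copy(); 
# slot angle: pixels within collar ring radius 21..24 mm lying lower than the lip
c=np.array([.5144,-.2187])
d=W[...,:2]-c; r=np.hypot(d[...,0],d[...,1]); a=np.degrees(np.arctan2(d[...,1],d[...,0]))
# collar-plane ray: by depth-independent projection onto z=.055
cp=camera_params('wrist'); z=np.load('pics/w2.npz'); q=z['r']; Rm=R.from_quat([q[1],q[2],q[3],q[0]]).as_matrix(); M=np.array(cp['mount']); C=z['e']+Rm@M[:3,3]
P=C+(W-C)*((.055-C[2])/(W[...,2]-C[2]))[...,None]
d=P[...,:2]-c; r=np.hypot(d[...,0],d[...,1]); a=np.degrees(np.arctan2(d[...,1],d[...,0]))
g=p.mean(-1)
for ang in range(-180,180,5):
    m=(abs((a-ang+180)%360-180)<2.5)&(r>.0222)&(r<.0248)
    print(ang,round(np.nanmedian(g[m])),round(np.nanmedian(W[m][:,2])*1000),end=' | ')
print()
K=np.array(cp['intrinsics'])
def pt(x,y):
    u,v=130+x/2.8,y/2.7
    w=Rm@M[:3,:3]@np.array([(u-K[0,2])/K[0,0],-(v-K[1,2])/K[1,1],-1]); return C+w*(.055-C[2])/w[2]
s1,s2=pt(355,172),pt(367,358); v=s1-s2; print(s1,s2,(s1+s2)/2,np.degrees(np.arctan2(v[1],v[0])))
# bright ring outer ellipse
m=((r<.040)&(W[...,2]>.052)).astype(np.uint8); e=cv2.findContours(m,0,1)[0]; e=max(e,key=len); (x,y),s,_=cv2.fitEllipse(e); print(x,y,pt((x-130)*2.8,y*2.7))
```

```text
-180 223 54 | -175 139 26 | -170 99 25 | -165 84 29 | -160 91 27 | -155 86 26 | -150 80 27 | -145 190 55 | -140 223 55 | -135 221 55 | -130 221 55 | -125 221 55 | -120 220 55 | -115 220 55 | -110 220 55 | -105 220 55 | -100 220 55 | -95 222 55 | -90 224 55 | -85 222 55 | -80 221 55 | -75 221 54 | -70 219 55 | -65 223 55 | -60 223 55 | -55 222 55 | -50 222 55 | -45 221 55 | -40 221 55 | -35 220 55 | -30 220 55 | -25 220 55 | -20 218 55 | -15 217 55 | -10 218 55 | -5 218 55 | 0 209 55 | 5 128 26 | 10 105 26 | 15 120 26 | 20 118 27 | 25 115 25 | 30 109 27 | 35 211 55 | 40 214 55 | 45 214 55 | 50 214 55 | 55 214 55 | 60 214 55 | 65 214 55 | 70 214 55 | 75 215 55 | 80 216 55 | 85 216 55 | 90 220 55 | 95 220 55 | 100 219 55 | 105 219 55 | 110 218 55 | 115 222 55 | 120 223 55 | 125 223 55 | 130 223 55 | 135 223 55 | 140 223 54 | 145 223 55 | 150 222 55 | 155 223 55 | 160 222 55 | 165 222 55 | 170 222 55 | 175 223 55 | 
[ 0.49076823 -0.22639507  0.055     ] [ 0.53813906 -0.21055029  0.055     ] [ 0.51445364 -0.21847268  0.055     ] -161.50574235595053
258.6612854003906 96.92265319824219 [ 0.51288102 -0.21915112  0.055     ]
```

Run:
```python
from h import *
p,W=cloud('wrist','w2'); z=np.load('pics/w2.npz'); e=z['e']
t=np.radians(14.7); D=W-e; X=D[...,0]*np.cos(t)+D[...,1]*np.sin(t); Y=-D[...,0]*np.sin(t)+D[...,1]*np.cos(t)
v=np.mgrid[:384,:512][0]
m=(np.hypot(X,Y)<.05)&(D[...,2]<.002)&(D[...,2]>-.012)
print(m.sum(),np.nanmedian(D[...,2][m]))
cs=cv2.findContours(m.astype(np.uint8),0,1)[0]; c=max(cs,key=len)[:,0]
x,y=X[c[:,1],c[:,0]],Y[c[:,1],c[:,0]]
from scipy.optimize import least_squares
k=(x<-.005)&(np.hypot(x,y)>.028)&(np.hypot(x,y)<.038); x,y=x[k],y[k]
f=least_squares(lambda s:np.hypot(x-s[0],y-s[1])-s[2],[0,0,.033],loss='soft_l1',f_scale=3e-4); print(f.x*1e3,k.sum(),np.sqrt(np.mean(f.fun**2))*1e3)
f=least_squares(lambda s:np.hypot(x-s[0],y-s[1])-.033,[0,0],loss='soft_l1',f_scale=3e-4); print(f.x*1e3)
# rib near end
m=(abs(Y)<.006)&(D[...,2]>.006)&(D[...,2]<.03)&(np.abs(X)<.04); print(np.nanpercentile(X[m],[1,5,50])*1e3, np.nanpercentile(Y[m&(X<-.022)],[5,95])*1e3)
```

```text
5067 -0.006053003808204643
[-0.7121549   0.21519251 32.47057338] 158 0.17311740921117558
[-0.05890401  0.21546997]
[-25.73924453 -25.41160473  -6.88005612] [-5.38954064  5.24782616]
```

```bash
python3 -m creep '[[-1,-20,-5,0,0,0,0.032],[-1,-20,-5,0,0,0,0.032],[-1,-20,-5,-10,0,0,0],[-1,-16,-5,-20,0,0,0],[-1,0,0,-20,0,0,0]]' 40; python3 -m creep '[[-1,0,0,-10,0,0,0],[-1,0,0,0,0,0,0],[-1,0,0,0,0,0,0]]'; python3 -c "
from h import *
o=get_obs();print(o['eef_pos'],yaw(o),o['contact_force'],o['torque'])"
```

```text
t: 5.7
eef_pos: [0.5138, -0.2189, 0.1091]
tool_rot: [-0.0, -0.16, 0.987, 0.0]
contact_force: [0.1, 0.4, -1.4]
gripper_width: 0.154
grasp_force: 45.1
t: 6.08
eef_pos: [0.5156, -0.2198, 0.0999]
tool_rot: [0.001, -0.16, 0.987, -0.0]
contact_force: [0.5, -0.3, -1.5]
gripper_width: 0.156
grasp_force: 45.1
[ 0.51562814 -0.21975284  0.09994853] (np.float64(108.3885872285801), array([ 1.04788456e-03, -1.94808894e-04, -9.99999432e-01])) [ 0.47403028 -0.30603853 -1.49713012] [ 0.03080758 -0.04807721 -0.00789414]
```

```bash
python3 -m creep '[[-1,-0.5,0.7,-5,0,0,0],[-1,0,0,0,0,0,0]]'; python3 -m creep '[[-1,0,0,-2,0,0,0],[-1,0,0,-2,0,0,0],[-1,0,0,0,0,0,0]]'; python3 -m creep '[[-1,0,0,-1.5,0,0,0],[-1,0,0,-1.5,0,0,0],[-1,0,0,0,0,0,0]]'
```

```text
t: 6.32
eef_pos: [0.5142, -0.2191, 0.0942]
tool_rot: [-0.0, -0.159, 0.987, 0.0]
contact_force: [-0.5, 0.0, -2.2]
gripper_width: 0.152
grasp_force: 45.1
t: 6.7
eef_pos: [0.5142, -0.2193, 0.0901]
tool_rot: [-0.0, -0.159, 0.987, 0.0]
contact_force: [-0.1, -0.2, -1.3]
gripper_width: 0.157
grasp_force: 45.1
t: 7.08
eef_pos: [0.5143, -0.2193, 0.0872]
tool_rot: [-0.0, -0.159, 0.987, 0.0]
contact_force: [0.3, -0.6, -0.8]
gripper_width: 0.154
grasp_force: 45.1
```

```bash
python3 -m creep '[[-1,0,0,-1.5,0,0,0],[-1,0,0,0,0,0,0]]'; python3 -m creep '[[-1,0,0,-1.5,0,0,0],[-1,0,0,0,0,0,0]]'; python3 -m creep '[[-1,0,0,-1,0,0,0],[-1,0,0,0,0,0,0]]'
```

```text
t: 7.32
eef_pos: [0.5143, -0.2193, 0.0857]
tool_rot: [-0.0, -0.159, 0.987, 0.0]
contact_force: [-0.0, 0.2, -1.2]
gripper_width: 0.153
grasp_force: 45.1
t: 7.58
eef_pos: [0.5143, -0.2193, 0.0842]
tool_rot: [-0.0, -0.159, 0.987, 0.0]
contact_force: [-0.5, -0.2, -1.7]
gripper_width: 0.153
grasp_force: 45.1
t: 7.82
eef_pos: [0.5143, -0.2193, 0.0832]
tool_rot: [-0.0, -0.159, 0.987, 0.0]
contact_force: [-0.2, -0.1, -1.4]
gripper_width: 0.156
grasp_force: 45.1
```

```bash
python3 -m creep '[[-1,0,0,-1,0,0,0],[-1,0,0,0,0,0,0]]'; python3 -m creep '[[-1,0,0,-1.5,0,0,0],[-1,0,0,0,0,0,0]]'; python3 -m creep '[[-1,0,0,-1.5,0,0,0],[-1,0,0,0,0,0,0]]'; python3 -m creep '[[-1,0,0,-1.5,0,0,0],[-1,0,0,0,0,0,0]]'
```

```text
t: 8.07
eef_pos: [0.5143, -0.2192, 0.0822]
tool_rot: [-0.0, -0.159, 0.987, 0.0]
contact_force: [-0.3, 0.2, -0.7]
gripper_width: 0.151
grasp_force: 45.1
t: 8.32
eef_pos: [0.5143, -0.2193, 0.0807]
tool_rot: [-0.0, -0.159, 0.987, 0.0]
contact_force: [-0.3, 0.2, -1.7]
gripper_width: 0.156
grasp_force: 45.1
t: 8.57
eef_pos: [0.5145, -0.2193, 0.0794]
tool_rot: [0.0, -0.159, 0.987, -0.0]
contact_force: [-0.8, 0.3, 0.1]
gripper_width: 0.155
grasp_force: 45.5
t: 8.82
eef_pos: [0.5145, -0.2193, 0.0779]
tool_rot: [0.0, -0.159, 0.987, -0.0]
contact_force: [-0.4, 0.3, 2.0]
gripper_width: 0.151
grasp_force: 45.6
```

```bash
python3 -m creep '[[-1,0,0,-2,0,0,0],[-1,0,0,-1.5,0,0,0],[-1,0,0,0,0,0,0]]'; python3 -m creep '[[-1,0,0,-1.5,0,0,0],[-1,0,0,-1.5,0,0,0],[-1,0,0,0,0,0,0]]';python3 -m creep '[[-1,0,0,-1,0,0,0],[-1,0,0,-0.7,0,0,0],[-1,0,0,0,0,0,0]]'; python3 -c "
from h import *
o=get_obs();print(o['eef_pos'],yaw(o),o['contact_force'],o['torque'])"
```

```text
t: 9.2
eef_pos: [0.5144, -0.2193, 0.0744]
tool_rot: [0.0, -0.159, 0.987, -0.0]
contact_force: [-0.4, 0.9, 3.5]
gripper_width: 0.155
grasp_force: 45.9
t: 9.57
eef_pos: [0.5145, -0.2194, 0.0714]
tool_rot: [0.0, -0.159, 0.987, -0.0]
contact_force: [-1.3, 0.8, 5.7]
gripper_width: 0.151
grasp_force: 46.2
t: 9.95
eef_pos: [0.5145, -0.2193, 0.0698]
tool_rot: [0.0, -0.159, 0.987, 0.0]
contact_force: [-1.0, 0.8, 6.9]
gripper_width: 0.154
grasp_force: 46.2
[ 0.51445326 -0.21929923  0.06976614] (np.float64(108.34409612451888), array([ 1.56400625e-04,  5.43404467e-05, -9.99999986e-01])) [-0.99942347  0.84378077  6.89993998] [ 0.15224955  0.3656475  -0.0568621 ]
```

```bash
python3 -m creep '[[-1,0,0,-0.5,0,0,0],[-1,0,0,0,0,0,-0.07],[-1,0,0,0,0,0,-0.08],[-1,0,0,0,0,0,0]]'; python3 -c "
from h import *
o=get_obs();print(o['eef_pos'],yaw(o),o['contact_force'],o['torque'])"; python3 -m creep '[[-1,0,0,0,0,0,-0.05],[-1,0,0,0,0,0,-0.05],[-1,0,0,0,0,0,0]]'; python3 -c "
from h import *
o=get_obs();print(o['eef_pos'],yaw(o),o['contact_force'],o['torque'])"
```

```text
t: 10.45
eef_pos: [0.5151, -0.2196, 0.0696]
tool_rot: [0.001, -0.085, 0.996, -0.0]
contact_force: [-1.1, 0.8, 6.7]
gripper_width: 0.154
grasp_force: 46.3
[ 0.51512654 -0.21955589  0.06957116] (np.float64(99.69964585182944), array([ 1.48124269e-03, -5.80247958e-04, -9.99998735e-01])) [-1.06092188  0.81672084  6.69022613] [ 0.04225505  0.14606426 -0.00865288]
t: 10.82
eef_pos: [0.5153, -0.2197, 0.0696]
tool_rot: [0.001, -0.035, 0.999, -0.0]
contact_force: [-0.1, 0.5, 6.4]
gripper_width: 0.149
grasp_force: 46.3
[ 0.51530529 -0.21965947  0.06964686] (np.float64(93.98988363045542), array([ 1.87386214e-03, -7.52390269e-04, -9.99997961e-01])) [-0.12774063  0.46966181  6.41033941] [-0.03452561  0.04768367 -0.05567262]
```

```bash
for i in 1 2; do :; done; python3 -m creep '[[-1,0,0,0,0,0,-0.08],[-1,0,0,0,0,0,-0.08],[-1,0,0,0,0,0,-0.08],[-1,0,0,0,0,0,-0.08],[-1,0,0,0,0,0,0]]'; python3 -c "
from h import *
o=get_obs();print(o['eef_pos'],yaw(o),o['contact_force'],o['torque'])"; python3 -m creep '[[-1,0,0,0,0,0,-0.08],[-1,0,0,0,0,0,-0.08],[-1,0,0,0,0,0,-0.08],[-1,0,0,0,0,0,-0.08],[-1,0,0,0,0,0,0]]'; python3 -c "
from h import *
o=get_obs();print(o['eef_pos'],yaw(o),o['contact_force'],o['torque'])"
```

```text
t: 11.45
eef_pos: [0.5155, -0.2197, 0.0697]
tool_rot: [0.001, 0.125, 0.992, -0.0]
contact_force: [0.9, -0.3, 6.4]
gripper_width: 0.158
grasp_force: 46.3
[ 0.5154639  -0.21968747  0.06968263] (np.float64(75.64471980789489), array([ 2.10361500e-03, -9.57509892e-04, -9.99997329e-01])) [ 0.90794494 -0.32424217  6.39070332] [-0.03642158 -0.05670796 -0.03111094]
t: 12.08
eef_pos: [0.5154, -0.2196, 0.0696]
tool_rot: [0.001, 0.281, 0.96, -0.0]
contact_force: [-1.0, 0.4, 7.2]
gripper_width: 0.154
grasp_force: 46.3
[ 0.51537148 -0.21955764  0.06962218] (np.float64(57.312318028680174), array([ 1.83216892e-03, -7.67408255e-04, -9.99998027e-01])) [-0.96691679  0.44863644  7.18987808] [ 0.10450237  0.02086193 -0.00660899]
```

```bash
python3 -m creep '[[-1,0,0,0,0,0,-0.08],[-1,0,0,0,0,0,-0.08],[-1,0,0,0,0,0,-0.08],[-1,0,0,0,0,0,-0.06],[-1,0,0,0,0,0,0]]'
cat > s.py <<'E'
from h import *
o=get_obs();print(yaw(o)[0].round(2),o['torque'].round(3))
E
python3 s.py; python3 -m creep '[[-1,0,0,0,0,0,-0.03],[-1,0,0,0,0,0,0]]' | grep for; python3 s.py;  python3 -m creep '[[-1,0,0,0,0,0,-0.03],[-1,0,0,0,0,0,0]]' | grep for; python3 s.py
```

```text
t: 12.7
eef_pos: [0.5154, -0.2194, 0.0696]
tool_rot: [0.001, 0.421, 0.907, 0.0]
contact_force: [-0.6, -0.4, 6.9]
gripper_width: 0.155
grasp_force: 46.3
40.15 [ 0.182 -0.023 -0.037]
contact_force: [0.1, 1.5, 7.3]
grasp_force: 46.3
38.45 [0.219 0.026 0.016]
contact_force: [-0.1, 1.1, 7.3]
grasp_force: 46.3
36.73 [ 0.167  0.06  -0.034]
```

```bash
python3 -m creep '[[-1,0,0,0,0,0,-0.03],[-1,0,0,0,0,0,0]]' | grep for; python3 s.py;  python3 -m creep '[[-1,0,0,0,0,0,-0.02],[-1,0,0,0,0,0,0]]' | grep for; python3 s.py; python3 -m creep '[[-1,0,0,0,0,0,-0.02],[-1,0,0,0,0,0,0]]' | grep for; python3 s.py
```

```text
contact_force: [-0.0, 0.9, 6.4]
grasp_force: 46.3
35.01 [0.141 0.01  0.022]
contact_force: [-0.1, 0.1, 7.0]
grasp_force: 46.3
33.87 [ 0.167 -0.045  0.044]
contact_force: [-0.4, 1.4, 6.3]
grasp_force: 46.3
32.73 [0.16  0.004 0.051]
```

```bash
python3 -m creep '[[-1,0,0,0,0,0,-0.015],[-1,0,0,0,0,0,0]]' | grep for; python3 s.py;  python3 -m creep '[[-1,0,0,0,0,0,-0.015],[-1,0,0,0,0,0,0]]' | grep for; python3 s.py
```

```text
contact_force: [0.1, 1.5, 6.0]
grasp_force: 46.3
31.9 [0.241 0.003 0.171]
contact_force: [-0.3, 0.8, 7.0]
grasp_force: 46.4
31.08 [0.145 0.085 0.372]
```

The stop has been felt, at 0.37 N m. I'll ease back slightly and let the cap spring up.

```bash
python3 -m creep '[[-1,0,0,0,0,0,0.03],[-1,0,0,0,0,0,0]]' | grep for; python3 s.py;  python3 -m creep '[[-1,0,0,1.5,0,0,0],[-1,0,0,1.5,0,0,0],[-1,0,0,0,0,0,0]]'; python3 -m creep '[[-1,0,0,0.7,0,0,0],[-1,0,0,0,0,0,0]]'; python3 -m creep '[[-1,0,0,0.7,0,0,0],[-1,0,0,0,0,0,0]]'
```

```text
contact_force: [0.1, 1.7, 6.9]
grasp_force: 46.3
32.75 [0.152 0.028 0.042]
t: 15.08
eef_pos: [0.5153, -0.2194, 0.0725]
tool_rot: [0.001, 0.479, 0.878, 0.0]
contact_force: [2.6, 0.4, 5.8]
gripper_width: 0.156
grasp_force: 46.1
t: 15.32
eef_pos: [0.5152, -0.2194, 0.0731]
tool_rot: [0.001, 0.479, 0.878, 0.0]
contact_force: [3.8, 0.2, 4.0]
gripper_width: 0.151
grasp_force: 46.0
t: 15.58
eef_pos: [0.5151, -0.2194, 0.0738]
tool_rot: [0.001, 0.479, 0.878, 0.0]
contact_force: [5.6, 0.2, 4.0]
gripper_width: 0.15
grasp_force: 45.9
```

```bash
python3 -m creep '[[-0.6,0,0,0,0,0,0],[-0.4,0,0,0,0,0,0],[-0.2,0,0,0,0,0,0],[0.2,0,0,0,0,0,0]]' 20; python3 -m creep '[[1,0,0,0,0,0,0],[1,0,0,10,0,0,0],[1,0,0,30,0,0,0],[1,0,0,40,0,0,0],[1,0,0,40,0,0,0]]'; python3 -m creep '[[1,0,0,0,0,0,0],[1,0,0,0,0,0,0],[1,0,0,0,0,0,0]]'
python3 - <<'E'
from h import *
o,_,_=snap('wrist','w3'); print(o['eef_pos'])
p,W=cloud('wrist','w3'); d=np.hypot(W[...,0]-.5146,W[...,1]+.219)
rect('rib',W[(d<.04)&(W[...,2]>.088)&(W[...,2]<.11)]); Q=W[(d<.04)&(W[...,2]>.06)&(W[...,2]<.08)]; rect('disc',Q)
# tilt
A=np.c_[Q[:,:2],np.ones(len(Q))]; print(np.linalg.lstsq(A,Q[:,2],rcond=None)[0])
Q=W[(d>.05)&(d<.065)&(W[...,2]>.006)&(W[...,2]<.015)];print('flange z',np.median(Q[:,2]),len(Q)); Q=W[(d>.1)&(abs(W[...,2])<.006)]; print('bench',np.median(Q[:,2]))
E
```

```text
t: 16.08
eef_pos: [0.5136, -0.2193, 0.0732]
tool_rot: [-0.001, 0.479, 0.878, -0.0]
contact_force: [1.1, -0.1, 0.3]
gripper_width: 0.587
grasp_force: 0.0
t: 16.7
eef_pos: [0.5142, -0.2194, 0.1953]
tool_rot: [0.0, 0.48, 0.878, -0.0]
contact_force: [0.8, -0.2, -0.2]
gripper_width: 0.999
grasp_force: 0.0
t: 17.08
eef_pos: [0.5136, -0.2189, 0.1926]
tool_rot: [-0.001, 0.479, 0.878, -0.0]
contact_force: [0.1, -0.3, -0.5]
gripper_width: 1.001
grasp_force: 0.0
[ 0.51362637 -0.21893845  0.19256325]
rib 1001 [ 515.1 -219.9] [13.7 50.2] 32.4 zmed 96.7
disc 2985 [ 515.1 -219. ] [64.6 63.5] 32.0 zmed 68.1
[ 0.00224728 -0.00300306  0.06619748]
flange z 0.00897863358062373 2491
bench -0.000967623619062663
```

View pics/w3.png

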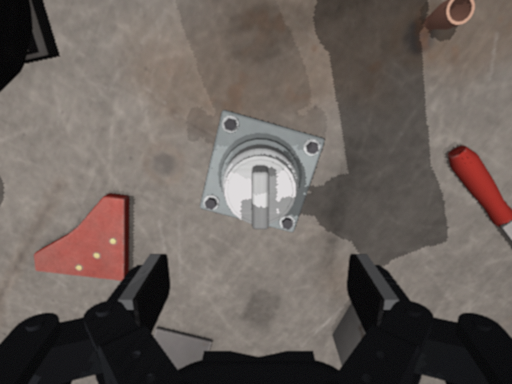

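The picture shows the cap seated level in the port at (260,190). Corrected for the bench reading, its rib top is at 97.7 mm, which puts the cap's origin at about 37.7 mm: locked. The gripper is clear of everything.

```bash
python3 -c "
from station import *
print(hand_in())"
```

```text
the job is handed in; nothing more can be done
None
```

The cap is locked in the port: measured about 38 mm above the port's origin, level and centred, with no bystander touched; I handed the job in at about 17 s of the 54 s and no verdict was shown.

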